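# Load a bracket into a sprung drilling jig

## Robot

A 7-joint arm with a two-finger parallel gripper is mounted at the origin on the work surface. World frame = base frame: x ahead of the robot, y to its left, z up, the work surface at z = 0. Lengths are in m, angles in rad, forces in N, time in s.
With the tool pointing down it reaches from about 0.425 to 0.875 m from the base axis. Payload 4.7 kg.
Tool frame: the origin (TCP) lies at the very end of the fingers, on their centre line; the grasp point (between the pads) lies 19 mm behind it; z points along the fingers, y is the line along which they close (so a half turn about z gives the same grasp; the last joint's range is limited). The gripper opens to 87 mm and grips with 3 to 60 N. Pads are 19 mm wide; open, the fingers measure 117 mm over their backs; the gripper's body (75 mm by 190 mm) begins 51 mm behind the grasp point.
Start: joints at [0.014, 0.321, -0.07, 1.45, 0.023, 1.371, -0.057], TCP at [0.65, -0, 0.223] pointing down, gripper open.
Joint ranges: [-2.86, 2.86], [-0.3, 2.09], [-1.38, 1.24], [0.06, 2.45], [-1.56, 4.7], [0.09, 2.05], [-2.69, 2.69]. Speed limits (rad/s): [2.57, 2.57, 3.14, 3.14, 3.14, 3.14, 3.14].

## Interface

Orientations are given as a unit quaternion [w, x, y, z].
In Python, from cell import telemetry, camera, camera_model, bot gives the robot as it stands.
- The arm moves only by the shell command python3 -m crank 'ROWS'. ROWS is JSON, one flat list of numbers, 7 for each row, row after row: the shift along the world's x, y, z as a fraction of full scale, then the turn, a rotation vector about the world's x, y, z as a fraction of full scale, then the closure, from 0 (fully open) to 1 (shut). A call has 1 to 12 rows; each row is the pose to reach, as a shift and turn from the pose commanded when the call began; what a row does not reach only later rows make up. Full scale, the value 1, is 250 mm for a shift and 90 degrees for a turn. A row lasts 1/10 s, in which the tool goes at most 50 mm and 8.59 degrees, less where a joint would pass 70% of its speed; a pose out of reach is approached as far as the arm can. A call with a number of a shift or a turn outside -1 to 1 is refused whole. A call with a gripper value outside its range is refused whole. The fingers move at their own pace and stop on an object; the grip force is fixed at half the most. Time passes only in rows, so rows that repeat a pose let the fingers close. It gives the time, the measured TCP pose, the force, the opening and the grip force at its end, in the units of the state.
- telemetry.read_state(): the state, without advancing time (a new reading comes with each control period).
- camera(name): name is "scene" or "side" or "wrist"; returns the picture (384x512x3 uint8, red, green, blue); there is no depth.
- camera_model(name): a dict with "K" (3x3 intrinsics, pixels), "R" (3x3) and "t" (3): a world point X has camera coordinates R X + t; the wrist camera has in their place "T_tool_cam" (4x4, takes a point from camera to tool coordinates, whose origin is the TCP and whose axes are the flange's). Camera axes: x right, y down, z forward; pixel columns grow to the right and rows downward; lengths in m; the calibration is good to about 2 mm. A picture is of the moment at which its call begins: read the wrist's pose just before it. camera_model takes no time and is no camera call.
- bot.finish_job(): hands the job in; it is judged then, once.
The state is a dict: "t": time; "q": joint angles; "qd": joint speeds; "tau": joint torques, N m; "eef_pos": TCP position; "tcp_rot": TCP orientation; "ft_force": force on the tool from outside, world axes, zero at the start; "wrist_torque": the same for the moment, N m; "width": opening from 0.0 (shut) to 1.0 (fully open); "finger_force": force on a finger pad.
Only numpy, scipy, OpenCV 4.12 (cv2) and the standard library are available. Lean on these libraries where they do the work, as an engineer would, in place of code of your own. Each camera call takes 0.05 s, during which the arm holds its last target. There are 200 camera calls.

## Task

Load the aluminium bracket into the blue drilling jig: with the bracket, push the sprung yellow bed down until it lies level, then, keeping it down, slide the bracket in under the steel jaw's two-pronged lip, in line with the jig, until it is fully home against the jaw and has pushed the red pin in. Let go so that the lip alone holds the bracket and the bed down. Never load the jig with more than 25 N, and leave the other things on the bench where they are.

Things in the scene. Friction and masses are not known exactly. Their poses are not given: they have to be found in the camera images.
- jig: Blue drilling jig fixed to the bench; base plate 256 x 110 x 12 mm. Origin: centre of the base's underside; x = loading direction, from the hinge to the jaw, y across, z up. It carries the yellow bed, hinged across at x = -110 mm, and the steel jaw at the bed's free end. Hinge cheeks, below the level bed's top, 24 to 34 mm off the middle.
- bed_edge (a point): Middle of the top edge of the yellow bed's free end. The bed is 36 mm wide, 6 mm thick, 148 mm from the hinge (jig x = -110, z = 38 mm) to this end. Level, it lies on a hard stop with its top at jig z = 45 mm and this point at x = 38 mm.
- bed (a joint): Tilt of the yellow bed: 0 = level, on its stop; 0.25 rad = fully up, free end raised, where its spring holds it. The spring gives 0.4 N m about the hinge when up and 0.7 N m at level: the hand pressing through the bracket feels about 2 N at first touch and 4 to 11 N at level, depending on how far from the hinge.
- pin (a joint): Red spring pin, 7 mm across, in the jaw's wall at jig z = 50 mm, y = 0: 0 = stands 6 mm out of the wall, 0.006 m = pushed in flush, so the bracket is against the wall. It takes 0.4 to 1 N.
- jaw_mount (a point): Point at jig x = 60, y = 0, z = 12 mm. The jaw (80 mm wide, top at jig z = 68) is clamped with its wall, facing the bed, within 14 mm either way of this x: not measured, to be felt. Its lip is two prongs reaching 40 mm from the wall over the bracket's flange, 22 to 36 mm off the middle either side of the bed; undersides at jig z = 56.8, 11.8 mm above the level bed, tops at z = 66.
- bracket: Aluminium bracket, 0.17 to 0.26 kg, loose, an upside-down T: flat flange 110 (x) x 66 (y) x 10 mm and an upright web on its middle, 44 mm long (x), 12 mm thick (y), its top 70 mm above the underside. Origin: centre of the flange's underside; z up. Same both ways round; its x goes along the jig's x. Grip the web's upper half: home, the prongs come within 15 mm of the middle.
- screw_jar: Bystander: small closed jar, yellow cap, 42 mm across, 60 mm tall. Origin under its middle.
- spanner: Bystander: steel spanner 170 mm long lying flat.
- socket: Bystander: steel socket, 34 mm across, 36 mm tall. Origin under its middle.
- oil: Bystander: blue bottle, 60 mm across, 150 mm tall. Origin under its middle.
- red_cup: Bystander: red plastic cup, 76 mm across, 85 mm tall. Origin under its middle.
- screwdriver: Bystander: screwdriver 190 mm long with a yellow handle, lying flat.
- hex_set: Bystander: green hex-key holder, 30 x 75 x 22 mm. Origin under its middle.
There are look-alikes about, which are no part of the job. There is more than one size of the bracket; the one meant has the size given above.

How it is judged:
On the way, in this order (a step that is already met when the one before it is completed fails the run):
1. the bed is pushed level by the bracket, before it is slid home (value of joint bed below 0.03 rad and horizontal distance between bracket and bed_edge below 0.15 m and contact force between bracket and jig above 3 N and value of joint pin below 0.003 m), for 0.15 s.
2. the bracket is home: the pin is pushed in while the bed is level (value of joint bed below 0.03 rad and value of joint pin above 0.0045 m), for 0.1 s.
At the end, for the whole second after the job is handed in: The bed is held level (within 0.03 rad) by the bracket under the jaw's two-pronged lip, the red pin is in by at least 4 of its 6 mm, the bracket is at rest, upright within 0.06 rad, within 12 mm of the jig's middle line and 0.12 rad of its direction (either way round) (value of joint bed below 0.03 rad and value of joint pin above 0.004 m and y of bracket in the frame of jig between -0.012 and 0.012 m and angle between the x axis of bracket and the x axis of jig, either way round below 0.12 rad and angle between bracket's own z axis and vertical below 0.06 rad and linear speed of bracket below 0.01 m/s and velocity of joint bed below 0.05 rad/s); the robot touches nothing.
It fails at once if the jig is loaded with more than 25 N, by the bracket or by the robot (contact force between any of bracket, the fingers, the arm and jig above 25 N).
It fails at once if a bystander is shifted by more than 20 mm (distance of any of screw_jar, spanner, socket, oil, red_cup, screwdriver, hex_set from where it was at the start of the episode above 0.02 m).
It also fails if it takes over 72 s, if anything falls off the work surface, if the arm or the gripper's body presses on something with over 40 N, if the wrist force passes 120 N, or if a joint passes its speed limit or range.

## Working session

There is one attempt and no reset: what is moved stays moved. The work goes in short steps, Python scripts to look and compute and a shell command to move; the robot and the scene stay as the last step left them, time stands still between calls to the robot, and variables do not carry over. Pictures are saved under pics/ and viewed, at most 11 in all, crops included, and the job is handed in when it is done.

```bash
mkdir -p pics; ls; python3 - <<'E'
from cell import telemetry, camera, camera_model, bot
import cv2, numpy as np
for n in ("scene","side"):
    cv2.imwrite(f"pics/{n}0.png",cv2.resize(camera(n)[:,:,::-1],(800,600),interpolation=cv2.INTER_CUBIC))
    m=camera_model(n); R=np.array(m["R"]);t=np.array(m["t"]); print(n,np.round(m["K"],1).tolist(),np.round(-R.T@t,3),np.round(R,3).tolist())
s=telemetry.read_state(); print(s)
print(np.round(camera_model("wrist")["T_tool_cam"],3))
E
```

```text
pics
scene [[383.7, 0.0, 254.1], [0.0, 383.7, 190.3], [0.0, 0.0, 1.0]] [ 1.553 -0.448  0.879] [[0.421, 0.907, 0.018], [0.569, -0.248, -0.784], [-0.706, 0.341, -0.621]]
side [[443.1, 0.0, 266.9], [0.0, 443.1, 185.6], [0.0, 0.0, 1.0]] [0.537 1.016 0.788] [[-0.998, -0.056, 0.01], [-0.041, 0.575, -0.817], [0.04, -0.816, -0.577]]
{'t': 0.1, 'q': array([ 0.01410226,  0.3217861 , -0.07010303,  1.45153705,  0.0226258 ,
        1.37081125, -0.05691009]), 'qd': array([ 0.00114674, -0.00286027, -0.00096331, -0.00241711, -0.00014415,
       -0.00177342, -0.00040942]), 'tau': array([ 1.37795760e-04, -4.92569017e+01, -4.06077392e-01, -3.13399816e+01,
       -6.42974046e-02,  3.95253638e-02,  6.49213871e-05]), 'eef_pos': array([ 6.49506219e-01, -4.79201935e-05,  2.21554874e-01]), 'tcp_rot': array([-5.79391338e-04,  7.07093185e-01,  7.07119833e-01, -6.58674490e-04]), 'ft_force': array([-0.27941925,  0.16296794,  0.63633009]), 'wrist_torque': array([-0.00033903, -0.0127749 ,  0.02209458]), 'finger_force': 0.0, 'width': 0.9992619105983204}
[[-0.001 -0.968 -0.251  0.069]
 [ 1.    -0.001 -0.001 -0.   ]
 [ 0.001 -0.251  0.968 -0.163]
 [ 0.     0.     0.     1.   ]]
```

View pics/scene0.png

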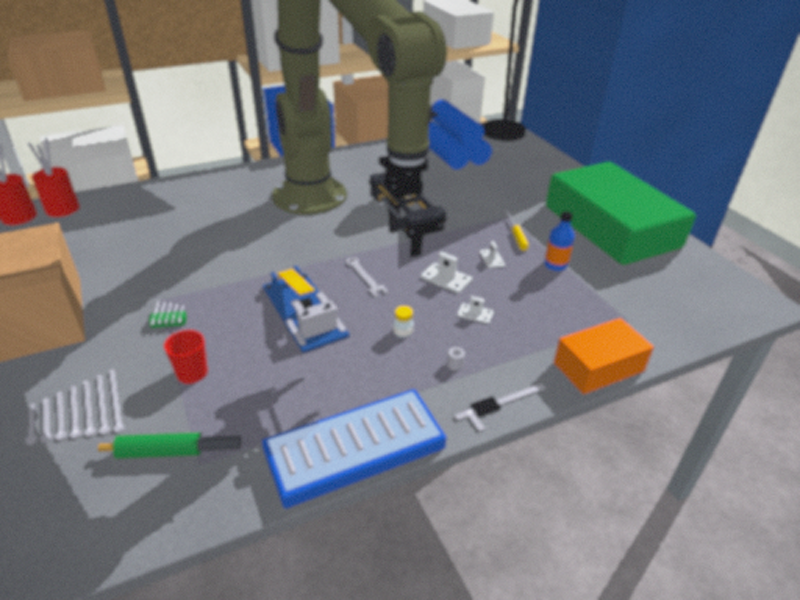

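View pics/side0.png

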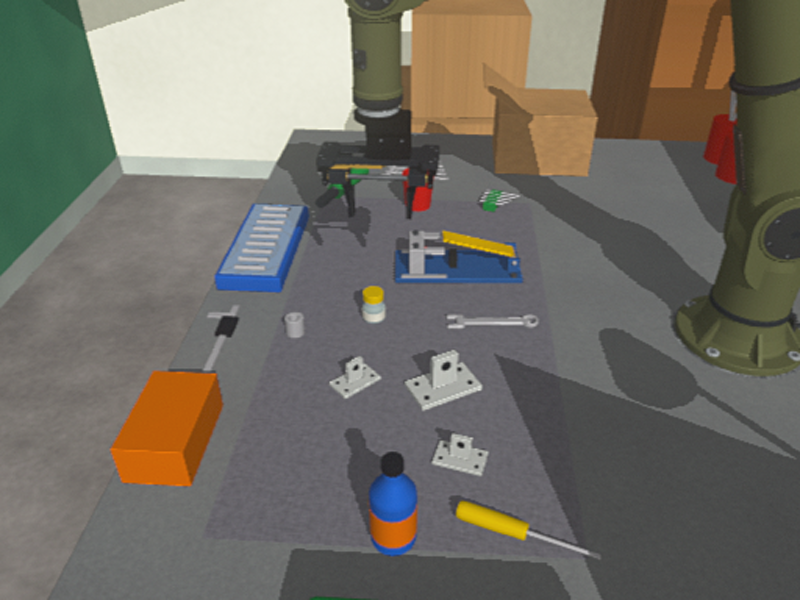

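The scene view shows the jig near (305,305) with its jaw nearest the camera. In the side view, the large bracket is at (442,380), with two smaller look-alikes at (355,377) and (460,455); the jig is at (458,260). Next I'll enlarge the bracket and jig.

```bash
python3 - <<'E'
from cell import camera
import cv2, numpy as np
a=camera("side")[:,:,::-1]; b=camera("scene")[:,:,::-1]
f=lambda im,x,y,w,h,s: cv2.resize(im[y:y+h,x:x+w],(w*s,h*s),interpolation=cv2.INTER_CUBIC)
A=f(a,245,135,100,50,8); B=np.hstack([f(a,255,220,55,43,8)[:,:400],f(b,165,165,62,62,6)[:344,:400] if 0 else cv2.resize(b[165:229,165:229],(344,344),interpolation=cv2.INTER_CUBIC)])
print(A.shape,B.shape)
W=np.zeros((400,800,3),np.uint8); cv2.imwrite("pics/c_jig.png",A)
W=np.zeros((344,800,3),np.uint8); W[:,:B.shape[1]]=B; cv2.imwrite("pics/c_br.png",W)
E
```

```text
(400, 800, 3) (344, 744, 3)
```

View pics/c_jig.png

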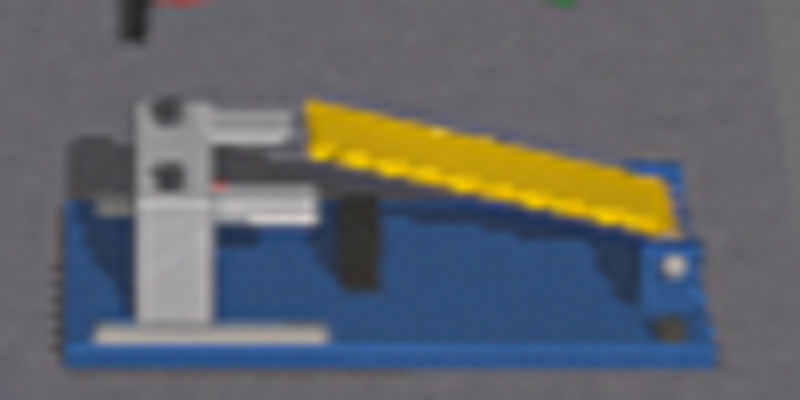

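View pics/c_br.png

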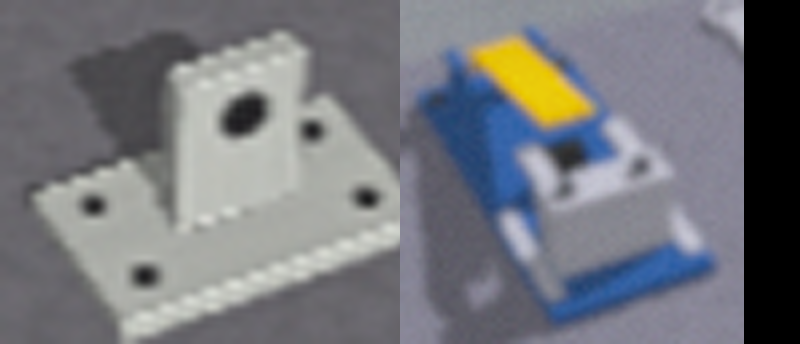

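```bash
cat > h.py <<'E'
import numpy as np
from cell import camera_model
from scipy.optimize import least_squares
def proj(n,X):
    m=camera_model(n); c=np.asarray(X)@np.array(m["R"]).T+np.array(m["t"]); p=c@np.array(m["K"]).T; return p[:,:2]/p[:,2:]
def place(v,P):
    c,s=np.cos(v[2]),np.sin(v[2]); P=np.asarray(P,float)/1000
    return np.c_[v[0]+c*P[:,0]-s*P[:,1],v[1]+s*P[:,0]+c*P[:,1],P[:,2]]
def fit(obs,v0):
    f=lambda v: np.concatenate([(proj(n,place(v,P))-px).ravel() for n,P,px in obs])
    r=least_squares(f,v0,loss='soft_l1'); return r.x,r.fun.reshape(-1,2) if 0 else f(r.x).reshape(-1,2)
E
python3 - <<'E'
from h import *
s=lambda L:np.array([245,135])+np.array(L)/8
P=[(128,55,12),(-128,55,12),(128,55,0),(-128,55,0),(128,-55,12),(31.7,18,81.4),(31.7,-18,81.4)]
p=s([(63,346),(717,346),(66,368),(716,368),(66,203),(308,150),(306,100)])
c=lambda L:165+(np.array(L)-[400,0])/5.375
P2=[(128,-55,0),(128,55,0),(-128,-55,12),(31.7,-18,81.4),(31.7,18,81.4)]
p2=c([(558,322),(715,268),(420,98),(548,127),(597,108)])
for o in ([("side",P,p)],[("side",P,p),("scene",P2,p2)]):
    v,r=fit(o,[.65,-.2,0]); print("jig",v.round(4)); print(r.round(1).tolist())
J=lambda d:None
# jaw: wall x from prong/jaw edges given jig pose
g=lambda u:(proj("side",place(v,[(u[0]-40,36,66),(u[0],40,68),(u[0],40,12+0)]))-s([(318,188),(213,196),(213,322)]))[:,0]
q=least_squares(g,[60.]); print("wall",q.x,q.fun)
b=lambda L:np.array([255,220])+np.array(L)/8
Pb=[(-55,33,10),(55,33,10),(-55,-33,10),(55,-33,10),(0,0,70)]
pb=np.vstack([b([(35,197),(325,97),(122,322)]),[[307.8,245]],b([(240,57)])])
v,r=fit([("side",Pb,pb)],[.55,.2,2.8]); print("br",v.round(4),r.round(1).tolist())
v,r=fit([("side",Pb,pb)],[.55,.2,-.3]); print("br",v.round(4),r.round(1).tolist())
E
```

```text
jig [ 0.5127 -0.1819  0.0778]
[[-0.1, 0.3], [0.3, -0.0], [-0.4, 0.7], [0.0, 0.4], [-0.3, -0.6], [0.4, -0.7], [0.0, -0.3]]
jig [ 0.5131 -0.1809  0.0767]
[[-0.2, 0.4], [0.2, 0.1], [-0.6, 0.8], [-0.1, 0.6], [-0.4, -0.5], [0.2, -0.5], [-0.1, -0.2], [-0.1, 0.8], [0.8, 0.3], [-1.0, -1.8], [-0.8, -1.5], [-0.1, -1.0]]
wall [69.0613887] [-0.01558377  0.1555899  -0.1434085 ]
br [0.5328 0.176  3.6839] [[-0.7, -0.6], [-0.1, -1.0], [0.6, 0.1], [1.0, 1.3], [-0.6, 0.2]]
br [ 0.5328  0.176  -2.5993] [[-0.7, -0.6], [-0.1, -1.0], [0.6, 0.1], [1.0, 1.3], [-0.6, 0.2]]
```

```bash
python3 -m crank '[-0.468,0.704,0,0,0,-0.655,0, -0.468,0.704,0,0,0,-0.655,0, -0.468,0.704,0,0,0,-0.655,0, -0.468,0.704,0,0,0,-0.655,0, -0.468,0.704,0,0,0,-0.655,0, -0.468,0.704,0,0,0,-0.655,0, -0.468,0.704,0,0,0,-0.655,0, -0.468,0.704,0,0,0,-0.655,0, -0.468,0.704,0,0,0,-0.655,0, -0.468,0.704,0,0,0,-0.655,0]'
cat >> h.py <<'E'
from cell import telemetry, camera
from scipy.spatial.transform import Rotation as Ro
import cv2
def wpose():
    s=telemetry.read_state(); T=np.eye(4); q=np.array(s["tcp_rot"]); T[:3,:3]=Ro.from_quat(q[[1,2,3,0]]).as_matrix(); T[:3,3]=s["eef_pos"]
    return T
def wproj(T,X):
    m=camera_model("wrist"); M=np.linalg.inv(T@np.array(m["T_tool_cam"])); c=np.asarray(X)@M[:3,:3].T+M[:3,3]; p=c@np.array(m["K"]).T; return p[:,:2]/p[:,2:]
E
python3 - <<'E'
from h import *
T=wpose(); np.save("T1.npy",T); im=camera("wrist")[:,:,::-1]; cv2.imwrite("pics/w1.png",cv2.resize(im,(800,600),interpolation=cv2.INTER_CUBIC))
P=[(-55,33,10),(55,33,10),(-55,-33,10),(55,-33,10),(22,6,70),(22,-6,70),(-22,6,70),(-22,-6,70)]
print(T[:3].round(3),(wproj(T,place([.5328,.176,.5423],P))*1.5625).round(0).tolist())
E
```

```text
t: 1.2
eef_pos: [0.533, 0.1758, 0.2225]
tcp_rot: [0.0, 0.963, 0.269, -0.0]
ft_force: [0.9, 0.3, -0.8]
width: 1.001
finger_force: 0.0
[[ 0.856  0.518 -0.     0.533]
 [ 0.518 -0.856 -0.     0.176]
 [-0.    -0.    -1.     0.222]] [[353.0, 338.0], [350.0, 188.0], [441.0, 338.0], [444.0, 188.0], [387.0, 247.0], [407.0, 247.0], [387.0, 317.0], [406.0, 317.0]]
```

View pics/w1.png

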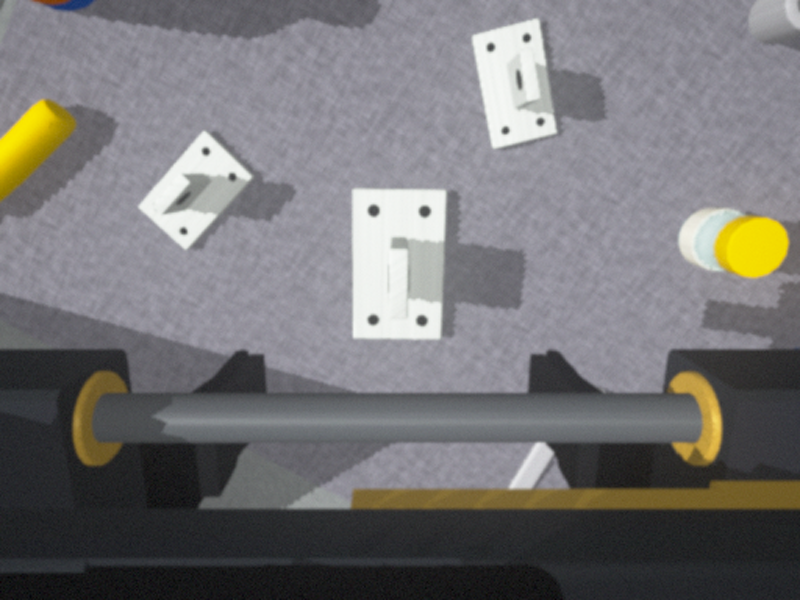

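The large bracket's corners at (352,189), (446,190), (353,339) and (441,339) match the predicted ones to about 1 mm. I'll descend, gripping 10 mm ahead of the web's middle.

```bash
python3 -m crank '[0.034,0.02,-0.2,0,0,0,0, 0.034,0.02,-0.4,0,0,0,0, 0.034,0.02,-0.6,0,0,0,0, 0.034,0.02,-0.73,0,0,0,0, 0.034,0.02,-0.73,0,0,0,0, 0.034,0.02,-0.73,0,0,0,1, 0.034,0.02,-0.73,0,0,0,1, 0.034,0.02,-0.73,0,0,0,1, 0.034,0.02,-0.73,0,0,0,1, 0.034,0.02,-0.73,0,0,0,1, 0.034,0.02,-0.73,0,0,0,1, 0.034,0.02,-0.73,0,0,0,1]'
```

```text
t: 2.45
eef_pos: [0.5416, 0.181, 0.0403]
tcp_rot: [0.0, 0.964, 0.268, 0.0]
ft_force: [-0.4, 0.2, -0.1]
width: 0.451
finger_force: 0.0
```

```bash
python3 -m crank '[0,0,0,0,0,0,1, 0,0,0,0,0,0,1, 0,0,0,0,0,0,1, 0,0,0,0,0,0,1, 0,0,0,0,0,0,1, 0,0,0,0,0,0,1, 0,0,0,0,0,0,1, 0,0,0,0,0,0,1, 0,0,0,0,0,0,1, 0,0,0,0,0,0,1]'
```

```text
t: 3.45
eef_pos: [0.5415, 0.1809, 0.04]
tcp_rot: [0.0, 0.964, 0.268, -0.0]
ft_force: [0.0, -0.3, -1.3]
width: 0.139
finger_force: 30.0
```

```bash
python3 -m crank '[0,0,0.1,0,0,0,1, 0,0,0.25,0,0,0,1, 0,0,0.4,0,0,0,1, 0,0,0.55,0,0,0,1, 0,0,0.64,0,0,0,1, -0.05,-0.15,0.64,0,0,-0.07,1, -0.1,-0.3,0.64,0,0,-0.14,1, -0.15,-0.45,0.64,0,0,-0.21,1, -0.2,-0.6,0.64,0,0,-0.28,1, -0.213,-0.72,0.64,0,0,-0.297,1, -0.213,-0.8,0.64,0,0,-0.297,1, -0.213,-0.8,0.64,0,0,-0.297,1]'
python3 -m crank '[0,-0.12,0,0,0,0,1, 0,-0.27,0,0,0,0,1, 0,-0.42,0,0,0,0,1, 0,-0.55,0,0,0,0,1, 0,-0.635,0,0,0,0,1, 0,-0.655,0,0,0,0,1, 0,-0.655,0,0,0,0,1, 0,-0.655,0,0,0,0,1, 0,-0.655,0,0,0,0,1, 0,-0.655,0,0,0,0,1]'
python3 - <<'E'
from h import *
T=wpose(); np.save("T2.npy",T); im=camera("wrist")[:,:,::-1]; cv2.imwrite("pics/w2.png",cv2.resize(im,(800,600),interpolation=cv2.INTER_CUBIC))
v=[.5131,-.1809,.0767]
P=[(128,55,12),(128,-55,12),(31.7,18,81.4),(31.7,-18,81.4),(109,40,12+56),(109,-40,68),(69,40,68),(69,-40,68),(29,36,66),(29,-36,66)]
print(T[:3].round(4),(wproj(T,place(v,P))*1.5625).round(0).tolist())
# bracket expected in hand
B=[(55,33,10),(55,-33,10),(-55,33,10),(-55,-33,10)]
a=np.arctan2(T[1,0],T[0,0]); c=T[:2,3]-.010*np.array([np.cos(a),np.sin(a)])
X=place([c[0],c[1],a],B); X[:,2]+=T[2,3]-.04; print(a,(wproj(T,X)*1.5625).round(0).tolist())
print(telemetry.read_state()["ft_force"])
E
```

```text
t: 4.65
eef_pos: [0.4877, -0.0226, 0.2]
tcp_rot: [0.001, 0.999, 0.035, -0.0]
ft_force: [-0.5, -0.2, -0.6]
width: 0.136
finger_force: 30.0
t: 5.65
eef_pos: [0.4886, -0.1814, 0.2001]
tcp_rot: [-0.0, 0.999, 0.039, 0.0]
ft_force: [0.2, -0.0, -1.9]
width: 0.133
finger_force: 30.0
[[ 9.970e-01  7.750e-02  1.000e-04  4.886e-01]
 [ 7.750e-02 -9.970e-01  3.000e-04 -1.814e-01]
 [ 1.000e-04 -3.000e-04 -1.000e+00  2.001e-01]] [[309.0, 24.0], [490.0, 24.0], [366.0, 191.0], [434.0, 191.0], [322.0, 36.0], [478.0, 36.0], [325.0, 119.0], [475.0, 119.0], [335.0, 195.0], [465.0, 195.0]]
0.07761372051296328 [[307.0, 233.0], [487.0, 233.0], [319.0, 496.0], [476.0, 496.0]]
[ 0.50239993  0.1499401  -1.09575109]
```

View pics/w2.png

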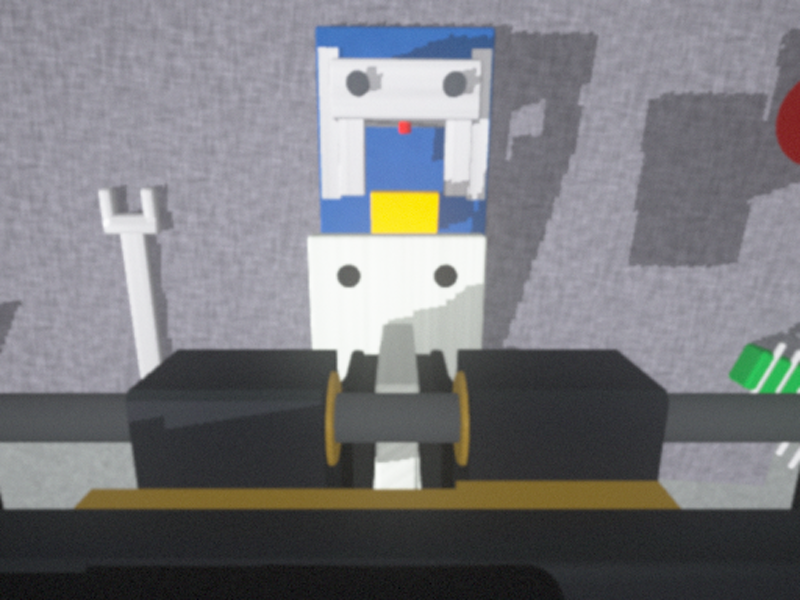

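The jig is clearly framed: base far corners at (316,27) and (494,27), bed end at (370,191) and (439,191), jaw top edge at y=119. The bracket's front is at (308,235) and (485,235). The jig sits about 3 mm further right than I had estimated, so I'll refit it.

```bash
python3 - <<'E'
from h import *
T=np.load("T2.npy")
P=[(128,55,12),(128,-55,12),(31.7,18,81.4),(31.7,-18,81.4),(69,40,68),(69,-40,68)]
p=np.array([(316,27),(494,27),(370,191),(439,191),(331,119),(482,118)])/1.5625
f=lambda v:(wproj(T,place(v,P))-p).ravel()
r=least_squares(f,[.5131,-.1809,.0767]); v=r.x; print(v.round(4),r.fun.round(1))
L=[(128,55,12),(20,55,12),(128,-55,12),(20,-55,12)]
print((wproj(T,place(v,L))*1.5625).round(0).tolist())
for x in (-25,14+10): print(x, place(v,[(x,0,0)]).round(4))
E
```

```text
[ 0.5129 -0.1838  0.0735] [-1.2 -1.6  1.  -1.2  0.8  0.7  0.5  0.8 -0.4  0.1 -0.7  1. ]
[[314.0, 25.0], [320.0, 205.0], [496.0, 25.0], [487.0, 206.0]]
-25 [[ 0.488  -0.1856  0.    ]]
24 [[ 0.5368 -0.182   0.    ]]
```

```bash
python3 -m crank '[0,-0.017,-0.1,0,0,0,1, 0,-0.017,-0.2,0,0,0,1, 0,-0.017,-0.28,0,0,0,1, 0,-0.017,-0.312,0,0,0,1, 0,-0.017,-0.312,0,0,0,1, 0,-0.017,-0.312,0,0,0,1]'
python3 -m crank '[0,0,-0.02,0,0,0,1, 0,0,-0.04,0,0,0,1, 0,0,-0.06,0,0,0,1, 0,0,-0.08,0,0,0,1, 0,0,-0.08,0,0,0,1, 0,0,-0.08,0,0,0,1]'
```

```text
t: 6.3
eef_pos: [0.489, -0.1871, 0.123]
tcp_rot: [0.0, 0.999, 0.038, 0.001]
ft_force: [0.8, 0.4, -2.3]
width: 0.132
finger_force: 30.0
t: 6.9
eef_pos: [0.4884, -0.187, 0.1022]
tcp_rot: [0.0, 0.999, 0.038, 0.0]
ft_force: [1.2, 0.6, 2.2]
width: 0.134
finger_force: 30.0
```

```bash
python3 -m crank '[0,0.005,-0.02,0,0,0,1, 0,0.005,-0.04,0,0,0,1, 0,0.005,-0.056,0,0,0,1, 0,0.005,-0.056,0,0,0,1, 0,0.005,-0.056,0,0,0,1]'
python3 - <<'E'
from h import *
im=camera("side")[:,:,::-1]; cv2.imwrite("pics/s3.png",cv2.resize(im[120:200,235:345],(770,560),interpolation=cv2.INTER_CUBIC)); print(telemetry.read_state()["wrist_torque"])
E
```

```text
t: 7.4
eef_pos: [0.4884, -0.1857, 0.0881]
tcp_rot: [-0.0, 0.999, 0.038, 0.0]
ft_force: [2.4, -0.0, 2.4]
width: 0.136
finger_force: 30.0
[ 0.03391124 -0.53882854 -0.02330534]
```

View pics/s3.png

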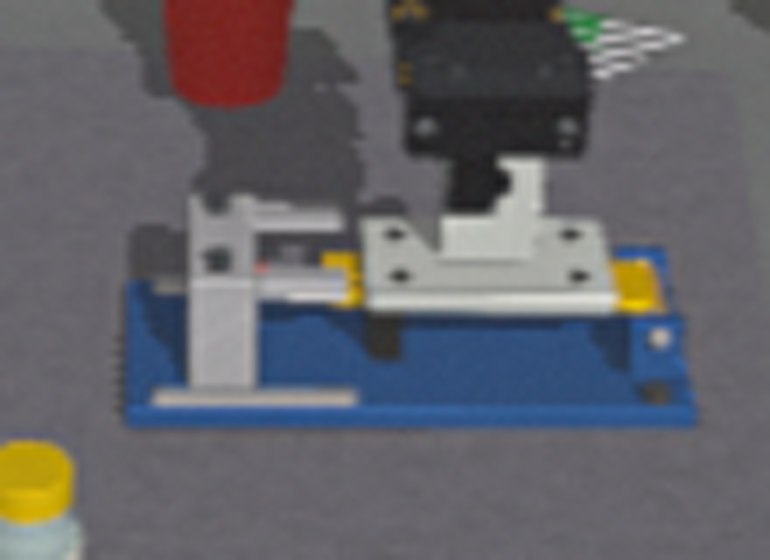

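The bracket is over the bed and nearly level, perhaps 1° nose-up: its bottom edge runs from (370,305) to (615,308). The front edge is still short of the prong tips at (345,290). Now I'll press in small steps until the bed reaches its stop.

```bash
for i in 1 2 3; do python3 -m crank '[0,0,-0.004,0,0,0,1, 0,0,-0.004,0,0,0,1]' | egrep 'eef|ft'; python3 -c "
from cell import telemetry as t;print(t.read_state()['wrist_torque'].round(3))"; done
```

```text
eef_pos: [0.4884, -0.1857, 0.0872]
ft_force: [1.4, -0.9, 3.2]
[-0.012 -0.667 -0.057]
eef_pos: [0.4885, -0.1857, 0.0861]
ft_force: [2.9, -0.5, 3.7]
[ 0.113 -0.749 -0.023]
eef_pos: [0.4886, -0.1857, 0.0854]
ft_force: [2.8, 0.0, 4.8]
[ 0.177 -0.661 -0.019]
```

```bash
for i in 1 2; do python3 -m crank '[0,0,-0.004,0,0,0,1, 0,0,-0.004,0,0,0,1]' | egrep 'eef|ft'; python3 -c "
from cell import telemetry as t;print(t.read_state()['wrist_torque'].round(3))"; done
```

```text
eef_pos: [0.4889, -0.1857, 0.085]
ft_force: [2.5, 0.2, 7.2]
[ 0.264 -0.369 -0.021]
eef_pos: [0.489, -0.1857, 0.0848]
ft_force: [0.7, 1.8, 12.6]
[ 0.393  0.123 -0.018]
```

```bash
python3 -m crank '[0.008,0.0006,0.002,0,0,0,1, 0.016,0.0012,0.002,0,0,0,1, 0.024,0.0018,0.002,0,0,0,1, 0.032,0.0024,0.002,0,0,0,1]'; python3 -m crank '[0.01,0.0007,0,0,0,0,1, 0.02,0.0015,0,0,0,0,1, 0.03,0.0022,0,0,0,0,1, 0.03,0.0022,0,0,0,0,1]'; python3 -c "
from cell import telemetry as t;print(t.read_state()['wrist_torque'].round(3))"
```

```text
t: 8.85
eef_pos: [0.4919, -0.186, 0.0844]
tcp_rot: [-0.001, 0.999, 0.037, -0.004]
ft_force: [-11.7, 0.7, 18.4]
width: 0.136
finger_force: 30.0
t: 9.25
eef_pos: [0.5, -0.186, 0.0844]
tcp_rot: [-0.0, 0.999, 0.037, -0.004]
ft_force: [-9.5, -0.4, 17.8]
width: 0.134
finger_force: 30.0
[-0.059  2.104  0.007]
```

Contact is about 22 N, too close to the limit, so I'll ease the pressure before going on.

```bash
python3 -m crank '[0,0,0.005,0,0,0,1, 0,0,0.005,0,0,0,1]'; python3 - <<'E'
from h import *
print(telemetry.read_state()['wrist_torque'].round(3))
im=camera("side")[:,:,::-1]; cv2.imwrite("pics/s4.png",cv2.resize(im[125:190,240:345],(787,488),interpolation=cv2.INTER_CUBIC))
E
```

```text
t: 9.45
eef_pos: [0.5006, -0.1857, 0.0847]
tcp_rot: [0.0, 0.999, 0.037, -0.003]
ft_force: [-5.0, -0.5, 10.5]
width: 0.136
finger_force: 30.0
[-0.162  1.063 -0.029]
```

View pics/s4.png

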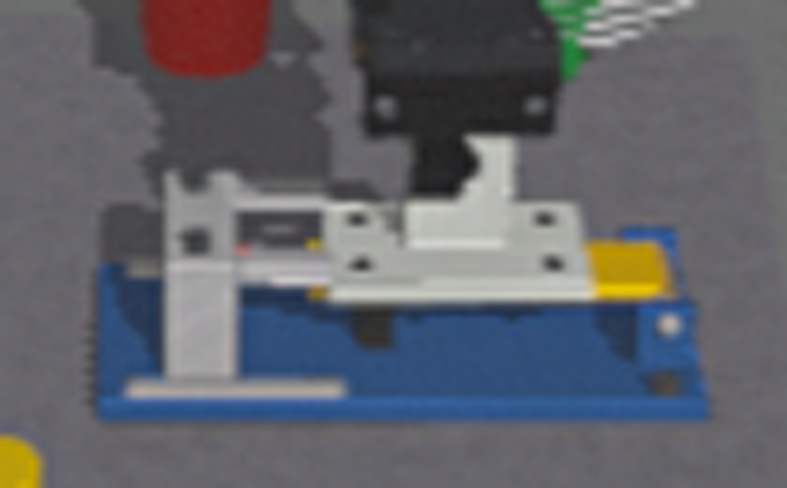

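The bracket now lies flat on the level bed, with its bottom edge along y=300 and its nose just at the prong tips near (328,270). I'll slide on with less pressure.

```bash
python3 -m crank '[0.008,0.0006,0.002,0,0,0,1, 0.016,0.0012,0.002,0,0,0,1, 0.024,0.0018,0.002,0,0,0,1, 0.032,0.0024,0.002,0,0,0,1]';  python3 -c "
from cell import telemetry as t;print(t.read_state()['wrist_torque'].round(3))"
```

```text
t: 9.9
eef_pos: [0.5083, -0.1847, 0.0848]
tcp_rot: [-0.0, 0.999, 0.037, -0.004]
ft_force: [-6.4, -1.0, 8.5]
width: 0.135
finger_force: 30.0
[-0.098  1.181 -0.024]
```

```bash
python3 -m crank '[0.008,0.0006,0,0,0,0,1, 0.016,0.0012,0,0,0,0,1, 0.024,0.0018,0,0,0,0,1, 0.032,0.0024,0,0,0,0,1]';python3 -m crank '[0.008,0.0006,0,0,0,0,1, 0.016,0.0012,0,0,0,0,1, 0.024,0.0018,0,0,0,0,1, 0.032,0.0024,0,0,0,0,1]';  python3 -c "
from cell import telemetry as t;print(t.read_state()['wrist_torque'].round(3))"
```

```text
t: 10.3
eef_pos: [0.5162, -0.1841, 0.0848]
tcp_rot: [-0.0, 0.999, 0.037, -0.004]
ft_force: [-6.0, -0.1, 8.5]
width: 0.133
finger_force: 30.0
t: 10.7
eef_pos: [0.5242, -0.1836, 0.0848]
tcp_rot: [-0.0, 0.999, 0.037, -0.004]
ft_force: [-5.1, -0.7, 7.6]
width: 0.138
finger_force: 30.0
[-0.049  1.382 -0.035]
```

```bash
python3 -m crank '[0.008,0.0006,0,0,0,0,1, 0.016,0.0012,0,0,0,0,1, 0.024,0.0018,0,0,0,0,1]' | egrep 'eef|ft';for i in 1 2; do python3 -m crank '[0.005,0.0004,0,0,0,0,1, 0.01,0.0007,0,0,0,0,1]'| egrep 'eef|ft'; done
```

```text
eef_pos: [0.5301, -0.1831, 0.0847]
ft_force: [-4.9, -0.6, 8.5]
eef_pos: [0.5325, -0.1829, 0.0847]
ft_force: [-7.2, -0.9, 8.5]
eef_pos: [0.5347, -0.1828, 0.0847]
ft_force: [-5.7, -0.5, 9.6]
```

```bash
for i in 1 2 3 4; do python3 -m crank '[0.004,0.0003,0,0,0,0,1]'| egrep 'eef|ft'; done
```

```text
eef_pos: [0.5357, -0.1827, 0.0847]
ft_force: [-6.6, 0.2, 8.8]
eef_pos: [0.5366, -0.1827, 0.0847]
ft_force: [-6.5, -1.4, 9.3]
eef_pos: [0.5375, -0.1826, 0.0847]
ft_force: [-6.9, -0.7, 9.8]
eef_pos: [0.5384, -0.1825, 0.0847]
ft_force: [-7.9, -0.7, 10.4]
```

```bash
for i in 1 2 3; do python3 -m crank '[0.003,0.0002,0.0005,0,0,0,1]'| egrep 'eef|ft'; done; python3 - <<'E'
from h import *
im=camera("side")[:,:,::-1]; cv2.imwrite("pics/s5.png",cv2.resize(im[125:190,240:345],(787,488),interpolation=cv2.INTER_CUBIC))
E
```

```text
eef_pos: [0.5385, -0.1825, 0.0847]
ft_force: [-9.4, 0.8, 11.0]
eef_pos: [0.5386, -0.1825, 0.0847]
ft_force: [-11.8, -0.6, 11.7]
eef_pos: [0.5387, -0.1825, 0.0847]
ft_force: [-11.9, 0.3, 12.9]
```

View pics/s5.png

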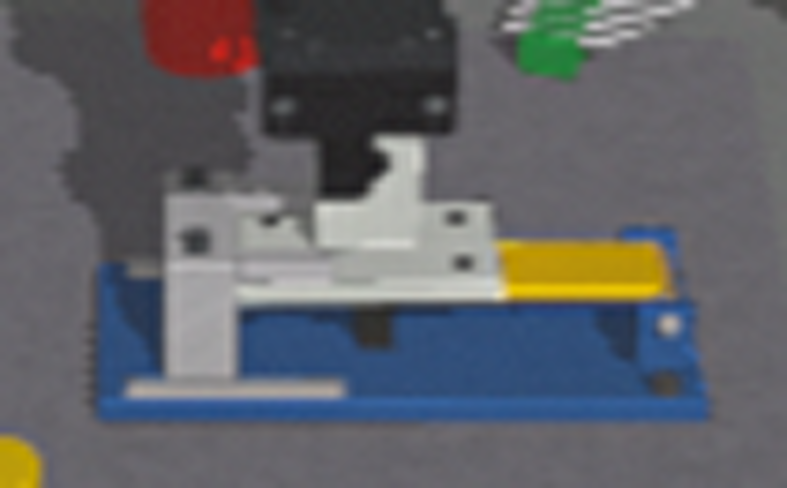

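The bracket is flat, under both prongs and against the wall: its nose is at (238,290), the pin is hidden, and travel has stalled with rising force. I'll relieve the pressure, then open.

```bash
python3 -m crank '[-0.002,0,0.003,0,0,0,1, -0.002,0,0.005,0,0,0,1, -0.002,0,0.006,0,0,0,1]'| egrep 'eef|ft';python3 -m crank '[0,0,0,0,0,0,0.7, 0,0,0,0,0,0,0.6, 0,0,0,0,0,0,0.6, 0,0,0,0,0,0,0.5, 0,0,0,0,0,0,0.5, 0,0,0,0,0,0,0.5]'; python3 - <<'E'
from h import *
im=camera("side")[:,:,::-1]; cv2.imwrite("pics/s6.png",cv2.resize(im[125:190,240:345],(787,488),interpolation=cv2.INTER_CUBIC))
E
```

```text
eef_pos: [0.5386, -0.1825, 0.085]
ft_force: [-6.7, -1.5, 3.8]
t: 13.05
eef_pos: [0.5445, -0.1815, 0.0872]
tcp_rot: [0.0, 0.999, 0.038, -0.0]
ft_force: [0.0, 0.9, -0.7]
width: 0.488
finger_force: 0.0
```

View pics/s6.png

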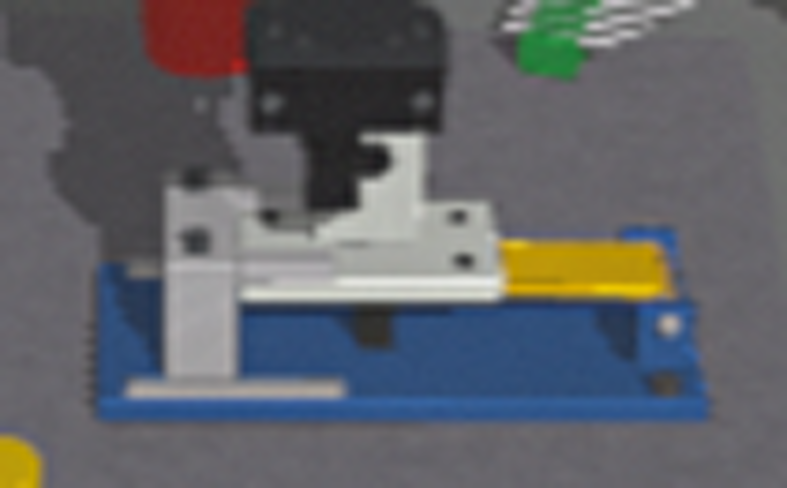

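The bracket stays home: its rear edge is still at (500,295) and the bed is level under the lip. I'll retreat straight up and hand in.

```bash
python3 -m crank '[0,0,0.04,0,0,0,0.5, 0,0,0.12,0,0,0,0.5, 0,0,0.24,0,0,0,0.5, 0,0,0.4,0,0,0,0.5, 0,0,0.5,0,0,0,0.5, 0,0,0.5,0,0,0,0.5, 0,0,0.5,0,0,0,0.5, 0,0,0.5,0,0,0,0.5]'; python3 - <<'E'
from h import *
im=camera("side")[:,:,::-1]; cv2.imwrite("pics/s7.png",cv2.resize(im[125:190,240:345],(787,488),interpolation=cv2.INTER_CUBIC))
E
```

```text
t: 13.9
eef_pos: [0.5438, -0.1813, 0.2111]
tcp_rot: [-0.0, 0.999, 0.038, -0.001]
ft_force: [-0.5, -0.5, -0.3]
width: 0.5
finger_force: 0.0
```

View pics/s7.png

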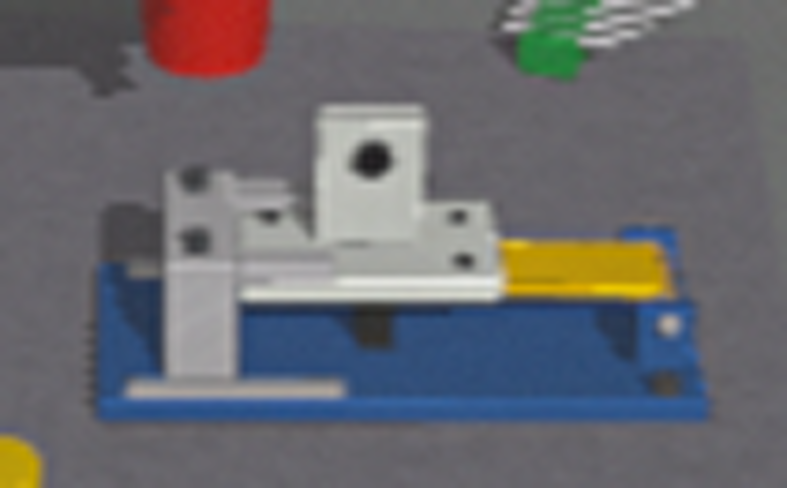

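The bracket is upright at (370,200), home against the jaw, with the robot clear of it.

```bash
python3 -c "
from cell import bot; print(bot.finish_job())"
```

```text
the job is handed in; nothing more can be done
None
```

I loaded the bracket and handed the job in. It sits fully home under the jaw's lip with the bed held level and the robot clear; the highest jig force I read was about 23 N of the 25 N allowed, and the hand-in returned no verdict.

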